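Shut the marked tap in the bench tap box

ROBOT

A 7-joint arm with a two-finger parallel gripper is mounted at the origin on a cart in front of the work surface, level with it; the furniture and walls round the work are solid. World frame = base frame: x ahead of the robot, y to its left, z up, the work surface at z = 0. Lengths are in m, angles in rad, forces in N, time in s.
With the tool pointing down it reaches from about 0.4 to 0.85 m from the base axis. Payload 4.5 kg.
Tool frame: the origin (TCP) lies at the very end of the fingers, on their centre line; the grasp point (between the pads) lies 19 mm behind it (r.grip_point_offset is the distance from the TCP to the grasp point, in m); z points along the fingers, y is the line along which they close (so a half turn about z gives the same grasp; the last joint's range is limited). The gripper opens to 88 mm and grips with 3 to 60 N. Pads are 18 mm wide; open, the fingers measure 123 mm over their backs; the gripper's body (75 mm by 187 mm) begins 45 mm behind the grasp point.
Start: joints at [1.159, 0.689, -0.195, 1.565, 0.157, 0.902, -0.215], TCP at [0.27, -0.564, 0.239] pointing down, gripper open.
Joint ranges: [-3.01, 3.01], [-0.46, 2.08], [-1.47, 1.51], [0.13, 2.56], [-1, 4.14], [0.04, 2.09], [-2.66, 2.66]. Speed limits (rad/s): [2.57, 2.57, 3.14, 3.14, 3.14, 3.14, 3.14].

INTERFACE

Orientations are given as a unit quaternion [x, y, z, w].
In Python, from plant import r gives the robot as it stands.
- The arm moves only by the tool carry_out, never from a script. Its argument "rows" is a list of rows, each a list of 3 entries, a list of its own where there are three numbers: the shift along the tool's x, y, z in cm, then the turn, a rotation vector about the tool's x, y, z in degrees, then the closure, from 0 (fully open) to 1 (shut). A call has 1 to 12 rows; each row is the pose to reach, as a shift and turn from the pose commanded when the call began, along the tool's axes at that moment; what a row does not reach only later rows make up. A row lasts 1/10 s, in which the tool goes at most 50 mm and 8.59 degrees, less where a joint would pass 70% of its speed; a pose out of reach is approached as far as the arm can. A call with a gripper value outside its range is refused whole. The fingers move at their own pace and stop on an object; "newtons" is the grip in N (left out, the last holds). Time passes only in rows, so rows that repeat a pose let the fingers close. It gives the time, the measured TCP pose, the force, the opening and the grip force at its end, in the units of the state.
- r.get_state(): the state, without advancing time (a new reading comes with each control period).
- r.snapshot(name): name is "scene" or "top" or "wrist"; returns a dict with "image" (400x640x3 uint8, red, green, blue), "fx", "fy", "cx", "cy" (pixels), "dist_coeffs" ([k1, k2, p1, p2, k3] as OpenCV has them; the pictures are not rectified), "pose" (4x4, takes a point from camera to world coordinates). Camera axes: x right, y up, looking along -z (the intrinsics and any distortion apply to the point x, -y, -z); pixel columns grow to the right and rows downward; lengths in m; the calibration is good to about 2 mm. A picture is of the moment at which its call begins. There is no depth.
- r.finish_job(): hands the job in; it is judged then, once.
The state is a dict: "clock": time; "q": joint angles; "qd": joint speeds; "joint_torque": joint torques, N m; "tool_pos": TCP position; "eef_rot": TCP orientation; "contact_force": force on the tool from outside, world axes, zero at the start; "moment": the same for the moment, N m; "opening": opening from 0.0 (shut) to 1.0 (fully open); "finger_force": force on a finger pad.
Only numpy, scipy, OpenCV 4.12 (cv2) and the standard library are available. Lean on these libraries where they do the work, as an engineer would, in place of code of your own. Each camera call takes 0.05 s, during which the arm holds its last target. There are 200 camera calls.

TASK

Slide the cover of the grey tap box fully aside, to the box's left, so that the two taps under it are laid bare; then push the handle with the round disc end all the way shut, until it stands square across its pipe. Push gently with the fingertips only, never gripping or pinching the cover or the handles; leave the plain straight handle open as it is, the cover aside, and the things round the box where they lie.

Things in the scene. Friction and masses are not known exactly. Their poses are not given: they have to be found in the camera images.
- tap_box: Low grey steel box fixed to the bench, 240 x 240 mm, 66 mm high to the top of its two guide rails. Origin: centre of its underside, on the bench. Axes: x away from the robot, y to the box's left (along the rails), z up; yawed up to 0.35 rad. Left half: fixed deck, top at 52 mm, where the cover parks. Right half: the bay with the taps. Two hose barbs stick out 24 mm on the right.
- bay (a point): Centre of the bay's floor, 6 mm above the bench; axes of the box. The bay measures 232 mm (x) by 114 mm (y) inside, walls 4 mm thick, 56 mm high; hidden at first by the cover. Two copper pipes 12 mm thick (axis at height 18 mm) cross it along y, at box x = -50 and +45 mm, with one tap on each; which tap is on which pipe varies.
- cover (a joint): Slide of the cover, an aluminium plate 222 mm (x) by 116 mm (y), 4 mm thick, top at height 61 mm, captive in the rails (cannot be lifted). 0 = bay covered; grows in m as it moves to the box's left (+y); 0.115 at the end stop = bay fully open. Starts at 0 to 0.02. Friction about 2 N; stays where it is left.
- cover_lip (a point): On the cover, middle of the top edge of the finger lip's upright push face, at height 79 mm; axes of the box. The lip stands 18 mm above the cover and is 90 mm long along box x; its upright face looks to the box's right (-y); to the left it slopes down.
- tap_disc: The marked tap: brass tap body 28 mm across, whose handle ends in a round disc. Origin on its upright stem axis, about which the handle turns, at bench-top height. Lies at box (-50, -30) or (45, -30) mm. Its axes are those of the box.
- handle_disc (a joint): Turn of the marked handle: steel bar 12 mm wide ending in a flat disc 30 mm across, centred 47 mm from the stem axis; heights 35 to 45 mm. 0 = open, pointing to the box's right (-y) along its pipe; grows counter-clockwise from above to 1.571 = shut at the stop, pointing along box +x, across its pipe. Starts at 0 to 0.2. Turns with about 0.08 N m; stays where left.
- tip_disc (a point): Centre of the disc at the end of the marked handle, 47 mm from the stem axis, at height 40 mm; its y axis points back to the stem.
- tap_plain: The other tap, with the plain handle; origin on its upright stem axis at bench-top height, in the other of the two places. Axes of the box.
- handle_plain (a joint): Turn of the plain handle: a straight steel bar 12 mm wide that reaches 62 mm from its axis, heights 35 to 45 mm, no disc. Same sense as the other; starts at 0 to 0.08 (open) and must stay so.
- powder_jar_2: Small loose jar, 40 mm across and 54 mm high, standing near the front wall of the box. Origin: centre of its base. To be left alone.
- tweezers: Loose steel tweezers, 13 x 134 x 9 mm, lying along the front wall of the box. Origin: centre of the underside. To be left alone.
- eraser: Loose eraser, 23 x 52 x 12 mm, left of the box. Origin: centre of the underside. To be left alone.
- wax_ring: Loose green wax ring, 30 mm across and 10 mm high, left of the box. Origin: centre of the underside. To be left alone.
- pliers: Loose pliers, 49 x 170 x 14 mm, lying along the right side of the box beyond the hose barbs. Origin: centre of the underside. To be left alone.

How it is judged:
By the outcome, as a careful person would: the job done as asked, in the order asked, and still so for the second after the job is handed in, with the robot touching nothing.
It also fails if it takes over 45 s, if anything falls off the work surface, if the arm or the gripper's body presses on something with over 40 N, if the wrist force passes 120 N, or if a joint passes its speed limit or range.

## Working session

There is one attempt and no reset: what is moved stays moved. The work goes in short steps, Python scripts to look and compute and a tool call to move; the robot and the scene stay as the last step left them, time stands still between calls to the robot, and variables do not carry over. Pictures are saved under pics/ and viewed, at most 10 in all, crops included, and the job is handed in when it is done.

Besides the shell and the picture viewer there is one more tool, called after "Call:" by a JSON object that holds its "op" and its "data", one argument or row to a line. carry_out: Moves the arm, as the interface text tells. Its arguments: {"type":"object","properties":{"rows":{"type":"array"},"newtons":{"type":"number"}},"required":["rows"]}

```bash
mkdir -p pics; python3 - <<'E'
from plant import r
import cv2,numpy as np,pickle
for n in("top","scene"):
    s=r.snapshot(n); cv2.imwrite(f"pics/{n}0.png",s["image"][:,:,::-1]); pickle.dump(s,open(f"pics/{n}0.pkl","wb"))
    print(n,s["fx"],s["fy"],s["cx"],s["cy"],s["dist_coeffs"],np.round(s["pose"],3).tolist())
print(r.get_state())
E
```

```text
top 409.66630297856165 409.66630297856165 320.30237762445836 192.49743589286226 [-0.07509012  0.          0.          0.          0.        ] [[0.012, 0.997, -0.08, 0.423], [-1.0, 0.013, 0.018, 0.147], [0.019, 0.08, 0.997, 0.925], [0.0, 0.0, 0.0, 1.0]]
scene 420.3016185820605 420.3016185820605 316.90569667941617 201.35360499609203 [-0.08900112  0.          0.          0.          0.        ] [[-0.657, 0.372, -0.656, -0.042], [-0.754, -0.328, 0.569, 0.647], [-0.004, 0.868, 0.496, 0.495], [0.0, 0.0, 0.0, 1.0]]
{'clock': 0.1, 'q': array([ 1.15878091,  0.68986374, -0.19452014,  1.56618456,  0.15732313,
        0.90250366, -0.21509821]), 'qd': array([ 6.41609546e-04, -2.01025604e-03, -1.02980508e-03, -2.03859791e-03,
       -1.21184063e-03,  5.74674084e-05,  1.36021794e-05]), 'joint_torque': array([-2.52886515e-03, -5.28493917e+01, -1.27111450e+00, -1.53834432e+01,
       -5.25331171e-02,  2.03363350e-03,  2.40971940e-05]), 'tool_pos': array([ 0.26922135, -0.56344942,  0.23802772]), 'eef_rot': array([ 9.75249008e-01,  2.21108025e-01, -2.38068606e-04, -7.46291526e-04]), 'contact_force': array([-0.14113983,  0.13736455, -0.48965386]), 'moment': array([ 0.02658326, -0.00661301,  0.02825444]), 'finger_force': 0.0, 'opening': 1.0001305000951886}
```

View pics/top0.png

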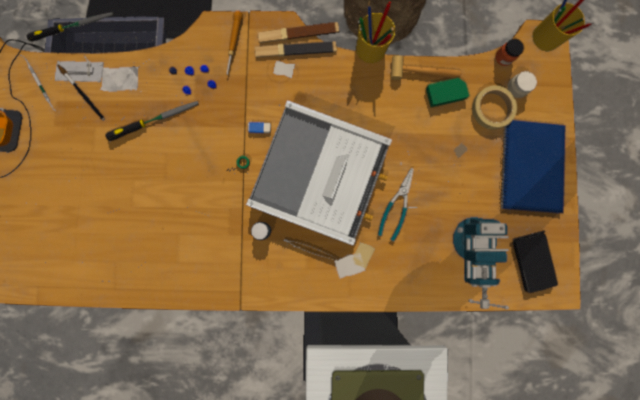

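View pics/scene0.png

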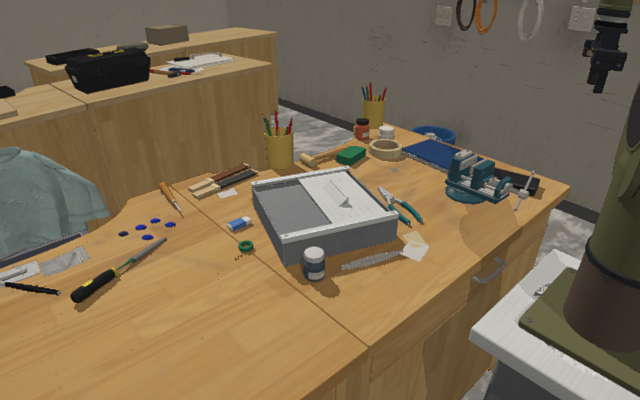

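The top view shows the box with corners near (290,103), (390,140), (352,243) and (249,203). The cover is on the right half with its lip near (335,178). The jar is at (260,231), the tweezers at (310,248) and the pliers at (397,205). I'll enlarge the box to measure it.

```bash
cat > h.py <<'E'
import cv2,numpy as np,pickle
def KD(s): return np.array([[s["fx"],0,s["cx"]],[0,s["fy"],s["cy"]],[0,0,1.]]),np.array(s["dist_coeffs"])
def ray(s,uv,z):
    K,D=KD(s); n=cv2.undistortPoints(np.array(uv,float).reshape(-1,1,2),K,D)[:,0]
    P=s["pose"]; d=np.c_[n[:,0],-n[:,1],-np.ones(len(n))]@P[:3,:3].T; c=P[:3,3]
    return c+d*((np.broadcast_to(z,len(n))-c[2])/d[:,2])[:,None]
def proj(s,X):
    K,D=KD(s); P=s["pose"]; c=(np.atleast_2d(X)-P[:3,3])@P[:3,:3]
    return cv2.projectPoints(c*[1,-1,-1],np.zeros(3),np.zeros(3),K,D)[0][:,0]
E
python3 - <<'E'
from h import *
s=pickle.load(open("pics/top0.pkl","rb"))
P=ray(s,[(290,103),(390,140),(352,243),(249,203)],.066);print(P.round(4).tolist())
print([np.linalg.norm(P[i]-P[i-1]).round(4) for i in range(4)])
im=s["image"][90:260,235:420,::-1]
cv2.imwrite("pics/c0.png",cv2.resize(im,None,fx=3.5,fy=3.5,interpolation=cv2.INTER_CUBIC))
E
```

```text
[[0.6844, 0.1982, 0.066], [0.6072, -0.0171, 0.066], [0.3874, 0.0633, 0.066], [0.4683, 0.2802, 0.066]]
[np.float64(0.2311), np.float64(0.2287), np.float64(0.234), np.float64(0.2315)]
```

View pics/c0.png

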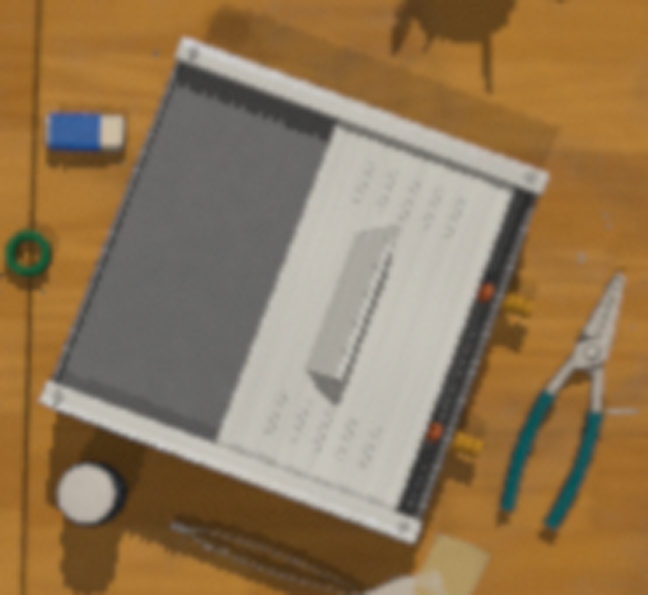

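The enlarged crop shows the rail outer corners at crop (181,38), (549,176), (417,543) and (40,400). The cover's left edge runs (335,125)–(218,440) and its right edge (512,190)–(395,505). The top edge of the lip runs about (397,232)–(342,380). Next I'll fit the box pose.

```bash
python3 - <<'E'
from h import *
from scipy.optimize import least_squares
from plant import r
s=pickle.load(open("pics/top0.pkl","rb"))
cr=lambda a:np.array(a)/3.5+[235,90]-.36
uv=cr([(181,38),(549,176),(417,543),(40,400)])
m=np.array([[.12,.12,.066],[.12,-.12,.066],[-.12,-.12,.066],[-.12,.12,.066]])
def T(p,X):
    c,n=np.cos(p[2]),np.sin(p[2]);X=np.atleast_2d(X);return np.c_[X[:,:2]@np.array([[c,n],[-n,c]])+p[:2],X[:,2]]
f=least_squares(lambda p:(proj(s,T(p,m))-uv).ravel(),[.54,.13,-.35]);p=f.x
print("pose",p,f.fun.round(1))
np.save("box.npy",p)
def inv(W): 
    c,n=np.cos(p[2]),np.sin(p[2]);return np.c_[(W[:,:2]-p[:2])@np.array([[c,-n],[n,c]]),W[:,2]]
print("cover",inv(ray(s,cr([(335,125),(218,440),(512,190),(395,505)]),.061)).round(4).tolist())
print("lip",inv(ray(s,cr([(397,232),(342,380)]),.079)).round(4).tolist())
print("jar top",inv(ray(s,cr([(88,493)]),.054)).round(3),"tweez",inv(ray(s,cr([(175,525),(350,590)]),.009)).round(3).tolist(),"pliers",inv(ray(s,cr([(620,275),(508,510),(553,528)]),.01)).round(3).tolist())
# scene check
s2=pickle.load(open("pics/scene0.pkl","rb"));print("scene corners",proj(s2,T(p,m)).round(0).tolist())
from scipy.spatial.transform import Rotation as R
print(R.from_quat(r.get_state()["eef_rot"]).as_matrix().round(3).tolist())
E
```

```text
pose [ 0.53681752  0.13284501 -0.34633854] [ 0.5 -0.3  0.2 -0.7 -0.6  0.2 -0.1  0.7]
cover [[0.1026, 0.0136, 0.061], [-0.1033, 0.0122, 0.061], [0.1033, -0.1022, 0.061], [-0.1025, -0.1012, 0.061]]
lip [[0.0502, -0.0446, 0.079], [-0.0445, -0.0447, 0.079]]
jar top [[-0.161  0.075  0.054]] tweez [[-0.163, 0.021, 0.009], [-0.162, -0.098, 0.009]] pliers [[0.089, -0.192, 0.01], [-0.08, -0.175, 0.01], [-0.08, -0.206, 0.01]]
scene corners [[252.0, 182.0], [348.0, 165.0], [400.0, 213.0], [283.0, 238.0]]
[[0.902, 0.431, -0.001], [0.431, -0.902, 0.001], [-0.0, -0.002, -1.0]]
```

```bash
cat >> h.py <<'E'
from scipy.spatial.transform import Rotation as R
p=np.load("box.npy")
def T(X):
    c,n=np.cos(p[2]),np.sin(p[2]);X=np.atleast_2d(X);return np.c_[X[:,:2]@np.array([[c,n],[-n,c]])+p[:2],X[:,2]]
def inv(W):
    W=np.atleast_2d(W);c,n=np.cos(p[2]),np.sin(p[2]);return np.c_[(W[:,:2]-p[:2])@np.array([[c,-n],[n,c]]),W[:,2]]
def go(st,x,y,z,ang):
    "box mm, tool-x angle in box deg -> shift cm, turn deg in present tool axes"
    q=R.from_quat(st["eef_rot"]);d=q.inv().apply(T([x/1e3,y/1e3,z/1e3])[0]-st["tool_pos"])*100
    a=np.radians(ang)+p[2];g=R.from_matrix(np.array([[np.cos(a),np.sin(a),0],[np.sin(a),-np.cos(a),0],[0,0,-1]]).T)
    print((x,y,z,ang),d.round(2),(q.inv()*g).as_rotvec(degrees=True).round(1))
def where(st): print(st["clock"],"box mm",(inv(st["tool_pos"])[0]*1e3).round(1),"F",st["contact_force"].round(1),st["opening"])
E
python3 - <<'E'
from h import *
from plant import r
st=r.get_state();where(st);go(st,0,-80,200,90);go(st,0,-80,120,90)
E
```

```text
0.1 box mm [ -15.3 -745.8  238. ] F [-0.1  0.1 -0.5] 1.0001305000951886
(0, -80, 200, 90) [ 48.48 -45.66   3.87] [ -0.1  -0.  -44.6]
(0, -80, 120, 90) [ 48.48 -45.64  11.87] [ -0.1  -0.  -44.6]
```

Call:
{"op": "carry_out", "data": {
  "rows": [
    [[4,-3.8,0.5],[0,0,-5],1],
    [[8,-7.6,1],[0,0,-10],1],
    [[12,-11.4,1.5],[0,0,-15],1],
    [[16,-15.2,2],[0,0,-20],1],
    [[20,-19,2.5],[0,0,-25],1],
    [[24,-22.8,3],[0,0,-30],1],
    [[28,-26.6,3.5],[0,0,-35],1],
    [[32,-30.4,3.5],[0,0,-40],1],
    [[36,-34,3.5],[0,0,-44.6],1],
    [[40,-38,3.5],[0,0,-44.6],1],
    [[44,-41.8,3.9],[0,0,-44.6],1],
    [[48.5,-45.7,3.9],[0,0,-44.6],1]
  ],
  "newtons": 10
}}

```text
clock: 1.3
tool_pos: [0.4845, -0.0035, 0.2008]
eef_rot: [0.818, 0.575, -0.0, -0.0]
contact_force: [0.4, 0.1, 0.2]
opening: 0.004
finger_force: 0.0
```

```bash
python3 - <<'E'
from h import *
from plant import r
st=r.get_state();where(st);go(st,0,-80,100,90);go(st,0,-80,67,90)
E
```

```text
1.3 box mm [  -2.9 -146.   200.8] F [0.4 0.1 0.2] 0.0037682513096155474
(0, -80, 100, 90) [ 6.6   0.3  10.08] [-0.  0. -0.]
(0, -80, 67, 90) [ 6.61  0.3  13.38] [-0.  0. -0.]
```

Call:
{"op": "carry_out", "data": {
  "rows": [
    [[3.3,0.2,3],[0,0,0],1],
    [[6.6,0.3,6],[0,0,0],1],
    [[6.6,0.3,9],[0,0,0],1],
    [[6.6,0.3,10],[0,0,0],1],
    [[6.6,0.3,10],[0,0,0],1]
  ]
}}

```text
clock: 1.8
tool_pos: [0.5083, 0.0547, 0.0999]
eef_rot: [0.819, 0.574, -0.002, -0.0]
contact_force: [-0.2, 0.1, -0.4]
opening: 0.003
finger_force: 0.0
```

```bash
python3 - <<'E'
from h import *
from plant import r
import cv2
st=r.get_state();where(st);go(st,0,-80,67,90)
s=r.snapshot("wrist");cv2.imwrite("pics/w1.png",s["image"][:,:,::-1])
where(r.get_state())
E
```

```text
1.8 box mm [ -0.3 -83.2  99.9] F [-0.2  0.1 -0.4] 0.0027327566274381633
(0, -80, 67, 90) [0.33 0.04 3.29] [-0.2  0.2 -0. ]
1.85 box mm [  0.6 -83.  101. ] F [0.4 0.3 0.4] 0.007223564126750676
```

View pics/w1.png

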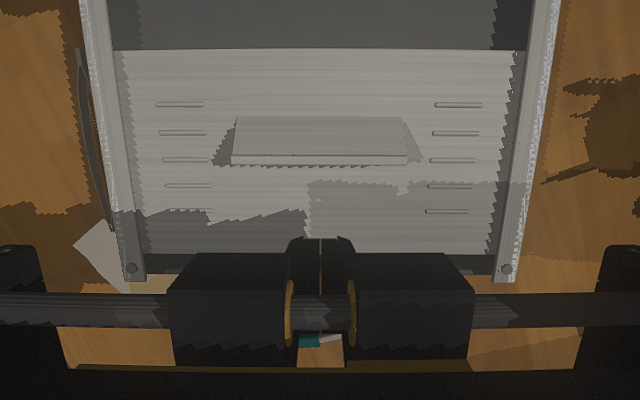

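The wrist view shows the shut fingertips near (320,240), centred behind the lip's upright face, which spans (235–408, 160). I'll lower and push.

Call:
{"op": "carry_out", "data": {
  "rows": [
    [[0.3,0,1.2],[0,0,0],1],
    [[0.3,0,2.4],[0,0,0],1],
    [[0.3,0,3.2],[0,0,0],1],
    [[1.3,0,3.2],[0,0,0],1],
    [[2.3,0,3.2],[0,0,0],1],
    [[3.0,0,3.2],[0,0,0],1],
    [[3.5,0,3.2],[0,0,0],1],
    [[4.0,0,3.2],[0,0,0],1]
  ]
}}

```text
clock: 2.65
tool_pos: [0.5233, 0.0931, 0.0693]
eef_rot: [0.819, 0.574, -0.0, 0.0]
contact_force: [-0.1, -2.5, 0.7]
opening: 0.004
finger_force: 1.2
```

```bash
python3 - <<'E'
from h import *
from plant import r
st=r.get_state();where(st);go(st,0,47.5,67,90)
E
```

```text
2.65 box mm [  0.8 -42.   69.3] F [-0.1 -2.5  0.7] 0.004400366684716575
(0, 47.5, 67, 90) [ 8.95 -0.08  0.22] [ 0.   0.1 -0. ]
```

Call:
{"op": "carry_out", "data": {
  "rows": [
    [[0.8,0,0.1],[0,0,0],1],
    [[1.6,0,0.1],[0,0,0],1],
    [[2.4,0,0.1],[0,0,0],1],
    [[3.2,0,0.1],[0,0,0],1],
    [[4.0,0,0.1],[0,0,0],1],
    [[4.8,0,0.1],[0,0,0],1],
    [[5.6,0,0.1],[0,0,0],1],
    [[6.4,0,0.1],[0,0,0],1],
    [[7.1,0,0.1],[0,0,0],1],
    [[7.8,0,0.1],[0,0,0],1],
    [[8.3,0,0.1],[0,0,0],1],
    [[8.6,0,0.1],[0,0,0],1]
  ]
}}

```text
clock: 3.85
tool_pos: [0.5527, 0.1748, 0.068]
eef_rot: [0.818, 0.575, 0.0, -0.0]
contact_force: [0.1, -2.6, 1.4]
opening: 0.009
finger_force: 1.1
```

Call:
{"op": "carry_out", "data": {
  "rows": [
    [[0.2,0,0],[0,0,0],1],
    [[0.4,0,0],[0,0,0],1],
    [[0.4,0,0],[0,0,0],1]
  ]
}}

```text
clock: 4.15
tool_pos: [0.5534, 0.1767, 0.068]
eef_rot: [0.819, 0.574, -0.001, 0.0]
contact_force: [0.8, -4.3, 2.8]
opening: 0.008
finger_force: 2.1
```

```bash
python3 - <<'E'
from h import *
from plant import r
st=r.get_state();where(st);go(st,0,47.5,67,90)
E
```

```text
4.15 box mm [ 0.7 46.9 68. ] F [ 0.8 -4.3  2.8] 0.00810862445095268
(0, 47.5, 67, 90) [ 0.06 -0.07  0.1 ] [-0.   0.1 -0.1]
```

Force is rising, so the end stop is probably near. I'll nudge a little further.

Call:
{"op": "carry_out", "data": {
  "rows": [
    [[0.2,0,0],[0,0,0],1],
    [[0.4,0,0],[0,0,0],1],
    [[0.4,0,0],[0,0,0],1]
  ]
}}

```text
clock: 4.45
tool_pos: [0.5534, 0.1768, 0.068]
eef_rot: [0.819, 0.574, -0.004, 0.002]
contact_force: [-3.5, -10.4, 7.5]
opening: 0.004
finger_force: 5.3
```

```bash
python3 - <<'E'
from plant import r
from h import *
where(r.get_state())
E
```

```text
4.45 box mm [ 0.6 47.  68. ] F [ -3.5 -10.4   7.5] 0.004225550880911863
```

The cover is at its stop: the force rose with no further motion. I'll back off, lift clear and look.

Call:
{"op": "carry_out", "data": {
  "rows": [
    [[-1,0,0],[0,0,0],1],
    [[-2.5,0,0],[0,0,0],1],
    [[-2.5,0,-4],[0,0,0],1],
    [[-6,0,-8],[0,0,0],1],
    [[-10,0,-10],[0,0,0],1],
    [[-14,0,-10],[0,0,0],1],
    [[-18,0,-10],[0,0,0],1],
    [[-22,0,-10],[0,0,0],1],
    [[-26,0,-10],[0,0,0],1],
    [[-29,0,-10],[0,0,0],1],
    [[-29,0,-10],[0,0,0],1]
  ]
}}

```text
clock: 5.55
tool_pos: [0.4541, -0.0956, 0.1679]
eef_rot: [0.821, 0.572, -0.001, 0.0]
contact_force: [-0.0, -0.8, -0.5]
opening: 0.007
finger_force: 0.0
```

```bash
python3 - <<'E'
from h import *
from plant import r
s=r.snapshot("top");pickle.dump(s,open("pics/top1.pkl","wb"))
a=cv2.resize(s["image"][90:260,235:420,::-1],None,fx=3.5,fy=3.5,interpolation=cv2.INTER_CUBIC)
cv2.imwrite("pics/c1.png",a)
where(r.get_state())
E
```

```text
5.6 box mm [   0.3 -239.8  168. ] F [0.2 0.5 1. ] 0.006431679946752753
```

View pics/c1.png

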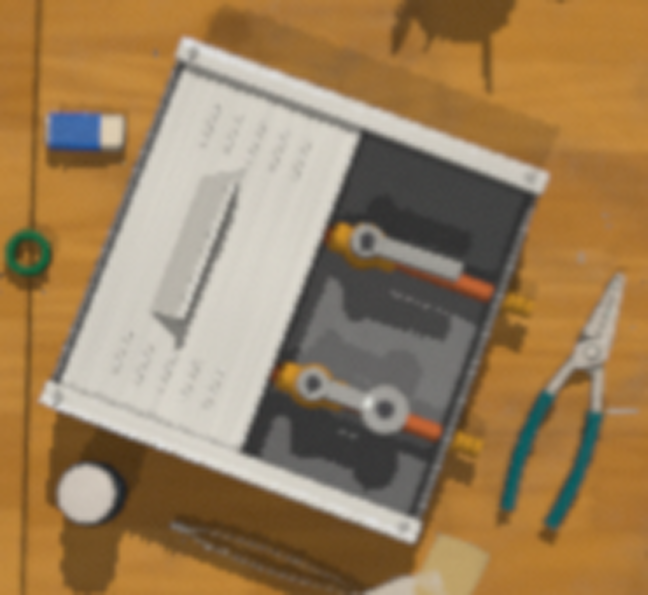

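The cover is parked and the bay is open. The disc handle is on the near pipe, with its stem at crop (313,383) and disc at (384,410). The plain handle is on the far pipe and points right.

```bash
python3 - <<'E'
from h import *
from plant import r
s=pickle.load(open("pics/top1.pkl","rb"))
cr=lambda a:np.array(a)/3.5+[235,90]-.36
P=inv(ray(s,cr([(313,383),(384,410),(367,241),(462,268)]),.045))*1e3;print(P.round(1).tolist())
d=P[1]-P[0];print("angle",np.degrees(np.arctan2(d[0],-d[1])),np.hypot(*d[:2]))
st=r.get_state();go(st,-82,-78,120,0);go(st,-82,-78,36,0)
E
```

```text
[[-49.8, -29.4, 45.0], [-50.0, -76.1, 45.0], [44.8, -29.9, 45.0], [49.8, -91.1, 45.0]]
angle -0.2770662350551342 46.738963223778235
(-82, -78, 120, 0) [16.15 -8.29  4.8 ] [-0.   0.  89.8]
(-82, -78, 36, 0) [16.15 -8.29 13.2 ] [-0.   0.  89.8]
```

Both stems match the nominal positions and the handle is at 0 rad. Next I'll move over the start point, on the near side of the disc, with the tool x turned to box +x.

Call:
{"op": "carry_out", "data": {
  "rows": [
    [[1.5,-0.7,0],[0,0,8.2],1],
    [[3,-1.4,0],[0,0,16.4],1],
    [[4.5,-2.1,0],[0,0,24.6],1],
    [[6,-2.8,0],[0,0,32.8],1],
    [[7.5,-3.5,0],[0,0,41],1],
    [[9,-4.2,0],[0,0,49.2],1],
    [[10.5,-5,0],[0,0,57.4],1],
    [[12,-6,1],[0,0,65.6],1],
    [[13.5,-7,2],[0,0,73.8],1],
    [[15,-7.7,3],[0,0,82],1],
    [[16.1,-8.3,4],[0,0,89.8],1],
    [[16.1,-8.3,4.8],[0,0,89.8],1]
  ]
}}

```text
clock: 6.8
tool_pos: [0.433, 0.0923, 0.1194]
eef_rot: [0.986, -0.168, 0.0, -0.001]
contact_force: [-0.1, -1.0, -0.2]
opening: 0.007
finger_force: 0.0
```

Call:
{"op": "carry_out", "data": {
  "rows": [
    [[0,0,0],[0,0,0],1],
    [[0,0,0],[0,0,0],1]
  ]
}}

```text
clock: 7.0
tool_pos: [0.4334, 0.0883, 0.1201]
eef_rot: [0.985, -0.17, 0.0, -0.0]
contact_force: [-0.2, -0.4, 0.3]
opening: 0.002
finger_force: 0.0
```

```bash
python3 - <<'E'
from h import *
from plant import r
st=r.get_state();where(st);go(st,-82,-78,32,0)
E
```

```text
7.0 box mm [-82.1 -77.  120.1] F [-0.2 -0.4  0.3] 0.0022458272773332034
(-82, -78, 32, 0) [0.01 0.1  8.81] [-0.  -0.   0.3]
```

Call:
{"op": "carry_out", "data": {
  "rows": [
    [[0,0.1,2],[0,0,0],1],
    [[0,0.1,4],[0,0,0],1],
    [[0,0.1,6],[0,0,0],1],
    [[0,0.1,7.5],[0,0,0],1],
    [[0,0.1,8.8],[0,0,0],1],
    [[0,0.1,8.8],[0,0,0],1]
  ]
}}

```text
clock: 7.6
tool_pos: [0.436, 0.0875, 0.0349]
eef_rot: [0.985, -0.171, -0.002, 0.001]
contact_force: [-0.5, 0.2, 0.0]
opening: 0.007
finger_force: 0.0
```

```bash
python3 - <<'E'
from h import *
from plant import r
st=r.get_state();where(st);go(st,-82,-78,32,0)
E
```

```text
7.6 box mm [-79.4 -76.8  34.9] F [-0.5  0.2  0. ] 0.006742670624889707
(-82, -78, 32, 0) [-0.26  0.11  0.29] [0.1 0.2 0.2]
```

Call:
{"op": "carry_out", "data": {
  "rows": [
    [[0.8,0,0],[0,0,0],1],
    [[1.5,0.2,0],[0,0,-8],1],
    [[2.2,0.4,0],[0,0,-16],1],
    [[2.9,0.5,0],[0,0,-24],1],
    [[3.7,0.5,0],[0,0,-32],1],
    [[4.4,0.3,0],[0,0,-40],1],
    [[5.1,0.1,0],[0,0,-48],1],
    [[5.1,0.1,0],[0,0,-48],1]
  ]
}}

```text
clock: 8.4
tool_pos: [0.4836, 0.0695, 0.0356]
eef_rot: [0.969, 0.245, -0.002, -0.0]
contact_force: [-0.8, 1.1, -0.2]
opening: 0.004
finger_force: 0.4
```

```bash
python3 - <<'E'
from h import *
from plant import r
st=r.get_state();where(st);go(st,-31,-79,32,48)
for a in (56,64,72,80,86,90,93):
    t=np.radians(a);go(st,-50+47*np.sin(t)-24*np.cos(t),-30-47*np.cos(t)-24*np.sin(t),32,a)
E
```

```text
8.4 box mm [-28.5 -77.6  35.6] F [-0.8  1.1 -0.2] 0.004038139205167147
(-31, -79, 32, 48) [-0.27 -0.09  0.36] [-0.1  0.3  0.3]
(np.float64(-24.455863773210964), np.float64(-76.17896820444611), 32, 56) [0.38 0.21 0.36] [-0.1  0.3 -7.7]
(np.float64(-18.277587346877013), np.float64(-72.17450101026665), 32, 64) [1.09 0.4  0.36] [ -0.1   0.3 -15.7]
(np.float64(-12.716751599126525), np.float64(-67.34915512670622), 32, 72) [1.82 0.5  0.35] [ -0.1   0.2 -23.7]
(np.float64(-7.881591872432552), np.float64(-61.79685042263873), 32, 80) [2.56 0.49 0.35] [ -0.1   0.2 -31.7]
(np.float64(-4.788645007647266), np.float64(-57.22009147220967), 32, 86) [3.1  0.42 0.35] [ -0.2   0.2 -37.7]
(np.float64(-3.0000000000000013), np.float64(-54.0), 32, 90) [3.46 0.33 0.34] [ -0.2   0.2 -41.7]
(np.float64(-1.8083489167043798), np.float64(-51.50731889069141), 32, 93) [3.73 0.26 0.34] [ -0.2   0.2 -44.7]
```

Call:
{"op": "carry_out", "data": {
  "rows": [
    [[0.4,0.2,0.2],[0,0,-8],1],
    [[1.1,0.4,0.2],[0,0,-16],1],
    [[1.8,0.5,0.2],[0,0,-24],1],
    [[2.6,0.5,0.2],[0,0,-32],1],
    [[3.1,0.4,0.2],[0,0,-38],1],
    [[3.5,0.3,0.2],[0,0,-42],1],
    [[3.5,0.3,0.2],[0,0,-42],1]
  ]
}}

```text
clock: 9.1
tool_pos: [0.5161, 0.0826, 0.0333]
eef_rot: [0.818, 0.575, -0.002, -0.0]
contact_force: [-0.8, -1.7, -1.1]
opening: 0.002
finger_force: 0.5
```

```bash
python3 - <<'E'
from h import *
from plant import r
st=r.get_state();where(st);go(st,-3,-54,34,90)
E
```

```text
9.1 box mm [ -2.5 -54.3  33.3] F [-0.8 -1.7 -1.1] 0.0022840894491516217
(-3, -54, 34, 90) [ 0.03 -0.05 -0.07] [-0.1  0.2 -0. ]
```

Nearly shut. I'll press on in small steps until the force rises at the stop.

Call:
{"op": "carry_out", "data": {
  "rows": [
    [[0.2,0,0],[0,0,0],1],
    [[0.4,0,0],[0,0,0],1],
    [[0.4,0,0],[0,0,0],1]
  ]
}}

```text
clock: 9.4
tool_pos: [0.5168, 0.0855, 0.0332]
eef_rot: [0.819, 0.574, -0.003, 0.0]
contact_force: [1.2, -6.5, 1.2]
opening: 0.01
finger_force: 2.7
```

```bash
python3 - <<'E'
from h import *
from plant import r
where(r.get_state())
E
```

```text
9.4 box mm [ -2.7 -51.4  33.2] F [ 1.2 -6.5  1.2] 0.010265714082400932
```

Call:
{"op": "carry_out", "data": {
  "rows": [
    [[0.2,0,0],[0,0,0],1],
    [[0.3,0,0],[0,0,0],1],
    [[0.3,0,0],[0,0,0],1]
  ]
}}

```text
clock: 9.7
tool_pos: [0.5169, 0.0857, 0.0332]
eef_rot: [0.819, 0.573, -0.005, 0.001]
contact_force: [-0.1, -10.7, 3.2]
opening: 0.004
finger_force: 4.9
```

```bash
python3 - <<'E'
from h import *
from plant import r
where(r.get_state())
E
```

```text
9.7 box mm [ -2.8 -51.2  33.2] F [ -0.1 -10.7   3.2] 0.004219025013235016
```

At the stop: the force rose to 11 N without motion. I'll back off in box −y, lift straight up and move clear.

Call:
{"op": "carry_out", "data": {
  "rows": [
    [[-1,0,0],[0,0,0],1],
    [[-2,0,0],[0,0,0],1],
    [[-2,0,0],[0,0,0],1],
    [[-2,0,-4],[0,0,0],1],
    [[-2,0,-8],[0,0,0],1],
    [[-2,0,-12],[0,0,0],1],
    [[-6,0,-14],[0,0,0],1],
    [[-10,0,-14],[0,0,0],1],
    [[-14,0,-14],[0,0,0],1],
    [[-18,0,-14],[0,0,0],1],
    [[-20,0,-14],[0,0,0],1],
    [[-20,0,-14],[0,0,0],1]
  ]
}}

```text
clock: 10.9
tool_pos: [0.4497, -0.1002, 0.1735]
eef_rot: [0.819, 0.574, -0.003, -0.001]
contact_force: [-0.1, 1.1, 0.1]
opening: 0.002
finger_force: 0.0
```

```bash
python3 - <<'E'
from h import *
from plant import r
s=r.snapshot("top");pickle.dump(s,open("pics/top2.pkl","wb"))
cv2.imwrite("pics/c2.png",cv2.resize(s["image"][90:260,235:420,::-1],None,fx=3.5,fy=3.5,interpolation=cv2.INTER_CUBIC))
where(r.get_state())
E
```

```text
10.95 box mm [  -2.5 -246.3  173.5] F [0.1 0.7 0.4] 0.006538614737398438
```

View pics/c2.png

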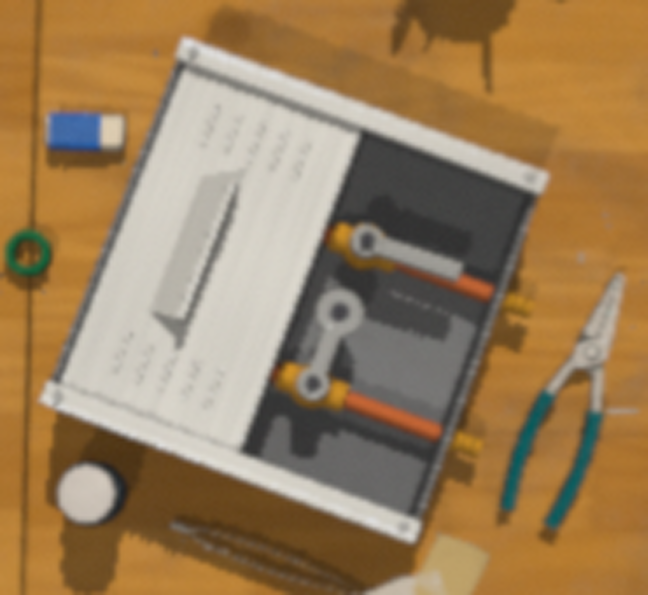

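The disc handle, from stem (313,383) to disc (340,312), lies parallel to the box's x edge. The plain handle, the cover and the surrounding things are unchanged.

```bash
python3 -c "
from plant import r
print(r.finish_job())"
```

```text
the job is handed in; nothing more can be done
None
```

The cover is parked fully left at its stop, the disc handle is shut square across its pipe, and the plain handle and the things round the box were left as they were; the job is handed in (no verdict was returned).

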